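Open the touch-latch cupboard

TASK

Get the taller of the two small cupboards open, without picking anything up: with the fingertips slide the flat tin that stands before it along the worktop to one side, wholly out from in front of that cupboard, then press the free edge of its door (opposite the hinges) so that the push catch lets go, and back off so that the door springs ajar. Leave the door ajar, the lower cupboard shut and the other things where they stand.

Things in the scene. Friction and masses are not known exactly. Their poses are not given: they have to be found in the camera images.
- tall: The taller cupboard: box 170 wide (its y), 200 mm high, 120 deep, fixed on the worktop. Origin: centre of its underside; x points to its back, y to the left as seen from its front, z up. Its plain white door covers the whole front; the door's outer face lies 79 mm in front of the origin (x = -79 mm) when shut.
- low: The lower cupboard: box 170 wide (its y), 140 mm high, 120 deep, fixed on the worktop. Origin: centre of its underside; x points to its back, y to the left as seen from its front, z up. Its plain white door covers the whole front; the door's outer face lies 79 mm in front of the origin (x = -79 mm) when shut.
- tall_door (a joint): The door of the taller cupboard, no handle, hinged along its left edge (y = +84 mm). 0 = shut and latched; positive = open towards the robot; negative = pressed in (stop at -0.04 rad). Pressing its right edge in by over 3 mm (stop at 6.5 mm; 3 to 6 N there, far more near the hinges) frees the push catch: as the finger backs off, a weak spring swings it to 0.6 rad. It does not latch again.
- low_door (a joint): The door of the lower cupboard, no handle, hinged along its left edge (y = +84 mm). 0 = shut and latched; positive = open towards the robot; negative = pressed in (stop at -0.04 rad). Pressing its right edge in by over 3 mm (stop at 6.5 mm; 3 to 6 N there, far more near the hinges) frees the push catch: as the finger backs off, a weak spring swings it to 0.6 rad. It does not latch again.
- tall_press (a point): Where to press: a point on the outer face of the taller cupboard's door, 25 mm from its free (right) edge and 31 mm below the cupboard's top; press along the cupboard's +x. It moves with the door.
- flat_tin: Low round food tin, 86 mm across, 40 mm high, 0.16 to 0.33 kg, standing 75 to 95 mm (its centre) in front of the taller door. Origin: centre of its underside. It slides when pushed low down. It is out of the way when its centre is more than 120 mm to either side (y) of the taller cupboard's origin; about 150 mm is wholly clear.
- spice_jar: Bystander: spice jar, 47 mm across, 98 high, standing on top of the lower cupboard. Origin: centre of its underside.
- tea_box: Bystander: carton 50 x 68 x 92 mm to the right of the cupboards. Origin: centre of its underside.
- jar: Bystander: round jar with a lid, 73 mm across, 84 high, to the left of the cupboards. Origin: centre of its underside.
There are look-alikes about, which are no part of the job. What is shaped like the flat_tin but blue or purple is not meant.

How it is judged:
On the way, in this order (a step that is already met when the one before it is completed fails the run):
1. the flat tin stands on the worktop, aside from the front of the taller cupboard, its door still shut ((y of flat_tin in the frame of tall above 0.12 m or y of flat_tin in the frame of tall below -0.12 m) and angle between flat_tin's own z axis and vertical below 0.1 rad and height (world z) of flat_tin between -0.008 and 0.008 m and value of joint tall_door below 0.05 rad), for 0.2 s.
2. the taller cupboard's door has been pressed and has sprung ajar (value of joint tall_door above 0.35 rad), for 0.2 s.
At the end, for the whole second after the job is handed in: The taller door stands ajar (0.35 to 0.95 rad), the lower door is shut (under 0.05 rad), the tin stands flat and still on the worktop with its centre more than 120 mm to either side of the taller cupboard's middle, and the jar, spice jar and carton are within 30 mm of where they stood (value of joint tall_door between 0.35 and 0.95 rad and value of joint low_door below 0.05 rad and (y of flat_tin in the frame of tall above 0.12 m or y of flat_tin in the frame of tall below -0.12 m) and angle between flat_tin's own z axis and vertical below 0.1 rad and height (world z) of flat_tin between -0.008 and 0.008 m and linear speed of flat_tin below 0.02 m/s and distance of each of spice_jar, tea_box, jar from where it was at the start of the episode below 0.03 m); the robot touches nothing.
It fails at once if the tin is lifted or tipped (height (world z) of flat_tin above 0.015 m or angle between flat_tin's own z axis and vertical above 0.3 rad).
It fails at once if the lower cupboard comes open (value of joint low_door above 0.08 rad).
It fails at once if a bystander is moved, lifted or tipped (distance of any of spice_jar, tea_box, jar from where it was at the start of the episode above 0.03 m or angle between any of spice_jar, tea_box, jar's own z axis and vertical above 0.3 rad).
It also fails if it takes over 48 s, if anything falls off the work surface, if the arm or the gripper's body presses on something with over 40 N, if the wrist force passes 120 N, or if a joint passes its speed limit or range.

ROBOT

A 7-joint arm with a two-finger parallel gripper is mounted at the origin on a cart in front of the work surface, level with it; the furniture and walls round the work are solid. World frame = base frame: x ahead of the robot, y to its left, z up, the work surface at z = 0. Lengths are in m, angles in rad, forces in N, time in s.
With the tool pointing down it reaches from about 0.425 to 0.95 m from the base axis. Payload 4.7 kg.
Tool frame: the origin (TCP) lies on the centre line of the jaws, within the pads' length; the fingertips stand robot.nose_length ahead of it and the grasp point (between the pads) lies 8 mm behind it (robot.nose_length is the distance from the TCP to the fingertips, in m); z points along the fingers, y is the line along which they close (so a half turn about z gives the same grasp; the last joint's range is limited). The gripper opens to 85 mm and grips with 20 to 120 N. Pads are 22 mm wide; open, the fingers measure 114 mm over their backs; the gripper's body (76 mm by 85 mm) begins 54 mm behind the grasp point. The pads swing forward as they close: fully open they stand 13 mm farther back than shut.
Start: joints at [-1.197, 0.469, -0.049, 1.532, 0.024, 1.141, -0.082], TCP at [0.265, 0.621, 0.242] pointing down, gripper open.
Joint ranges: [-2.59, 2.59], [-0.33, 1.99], [-1.39, 1.29], [0.1, 2.45], [-1.04, 4.18], [0.21, 1.99], [-2.66, 2.66]. Speed limits (rad/s): [2.57, 2.57, 3.14, 3.14, 3.14, 3.14, 3.14].

INTERFACE

Orientations are given as [roll, pitch, yaw] about the fixed x, y, z axes, in that order (R = Rz(yaw) Ry(pitch) Rx(roll)).
In Python, from plant import robot gives the robot as it stands. Calls block until the motion is done:
- robot.goto(position, orientation): joint-space move of the TCP to a pose.
- robot.move_straight(position, vel=0.15, attitude=None, contact_N=None): straight line of the TCP; attitude=None keeps the orientation; vel is the mean speed in m/s. With contact_N (N) it stops when the force on the tool has changed by that much, and returns True; else False.
- robot.move_joints(angles): joint-space move.
- robot.grip(opening, strength=None): opening from 0.0 (shut) to 1.0 (fully open); strength is the grip in N (None keeps the last); returns when the fingers have stopped.
- robot.sleep(seconds).
- robot.inverse_kinematics(position, orientation): joint angles nearest the present ones, or None.
- robot.sense(): the state.
- robot.grab_frame(name): name is "side" or "top" or "wrist"; returns a dict with "image" (400x640x3 uint8, red, green, blue), "range_z" (400x640 float32, m along the optical axis (not along the pixel's ray), 0 where there is no reading), "fx", "fy", "cx", "cy" (pixels), "dist_coeffs" ([k1, k2, p1, p2, k3] as OpenCV has them; the pictures are not rectified), "R" (3x3) and "t" (3): a world point X has camera coordinates R X + t. Camera axes: x right, y down, z forward; pixel columns grow to the right and rows downward; lengths in m; the calibration is good to about 2 mm. A picture is of the moment at which its call begins.
A pose or a line that the arm cannot do raises robot.IKError and nothing moves.
- robot.close_job(): hands the job in; it is judged then, once.
The state is a dict: "t": time; "joint_pos": joint angles; "joint_velocities": joint speeds; "effort": joint torques, N m; "tcp_pos": TCP position; "tcp_rot": TCP orientation; "wrist_force": force on the tool from outside, world axes, zero at the start; "torque": the same for the moment, N m; "opening": opening from 0.0 (shut) to 1.0 (fully open); "gripper_force": force on a finger pad.
Only numpy, scipy, OpenCV 4.12 (cv2) and the standard library are available. Lean on these libraries where they do the work, as an engineer would, in place of code of your own. Each camera call takes 0.05 s, during which the arm holds its last target. There are 200 camera calls.

## Working session

There is one attempt and no reset: what is moved stays moved. The work goes in short steps, each a Python script; the robot and the scene stay as the last script left them, time stands still between calls to the robot, and variables do not carry over. Pictures are saved under pics/ and viewed, at most 10 in all, crops included, and the job is handed in when it is done.

```bash
mkdir -p pics; cat > h.py <<'E'
import numpy as np, cv2
from plant import robot
def snap(n,tag):
    f=robot.grab_frame(n); cv2.imwrite(f'pics/{tag}.png',f['image'][:,:,::-1]); np.savez(f'pics/{tag}.npz',**{k:np.array(v) for k,v in f.items()}); return f
def world(f,u,v):
    K=np.array([[f['fx'],0,f['cx']],[0,f['fy'],f['cy']],[0,0,1.]])
    z=np.array(f['range_z'])[int(v),int(u)]
    p=cv2.undistortPoints(np.array([[[u,v]]],float),K,np.array(f['dist_coeffs'],float))[0,0]
    return np.array(f['R']).T@(np.array([p[0]*z,p[1]*z,z])-np.array(f['t']))
E
python3 - <<'E'
from h import *
for n in('side','top'): snap(n,n+'0')
s=robot.sense(); print(robot.nose_length,s['tcp_rot'],s['t'])
E
```

```text
0.011 [-3.13976696e+00  7.43968118e-05  2.73881909e+00] 0.1
```

View pics/side0.png

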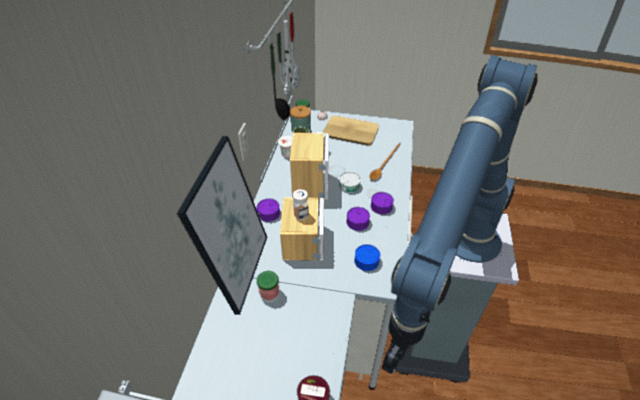

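View pics/top0.png

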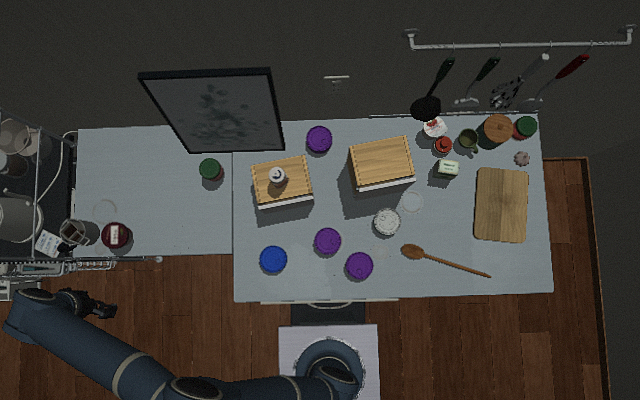

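The top picture shows the tall cupboard's top at (382,163) and the low one at (282,182) with the spice jar on it (277,176). The tea box is at (447,168) and the jar at (210,169). These could be taken for the tin: white-green (386,222), purple (328,241), (359,265), (319,138), blue (273,258), and something transparent at (412,200). I choose (386,222) and check it in a crop.

```bash
python3 - <<'E'
from h import *
im=cv2.imread('pics/top0.png')[120:290,300:480]
cv2.imwrite('pics/c1.png',cv2.resize(im,None,fx=3.5,fy=3.5,interpolation=cv2.INTER_CUBIC))
f=dict(np.load('pics/top0.npz'))
for n,(u,v) in dict(tin=(386,222),tinL=(377,222),glass=(412,202),tallc=(382,160),fr=(411,178),fl=(358,186),br=(408,140),bl=(352,150),low=(290,190),purp1=(328,241),purp2=(359,265),tea=(447,163),lowR=(309,200),spoon=(413,252)).items(): print(n,world(f,u,v).round(3))
E
```

```text
tin [ 0.473 -0.198  0.035]
tinL [ 0.474 -0.169  0.041]
glass [ 0.539 -0.292  0.001]
tallc [ 0.64  -0.173  0.198]
fr [ 0.585 -0.254  0.201]
fl [ 0.568 -0.102  0.186]
br [ 0.75  -0.291 -0.   ]
bl [ 0.672 -0.088  0.202]
low [0.57  0.099 0.141]
purp1 [ 0.418 -0.011  0.039]
purp2 [ 0.339 -0.106  0.039]
tea [ 0.648 -0.39   0.094]
lowR [0.54  0.044 0.125]
spoon [ 0.375 -0.285  0.007]
```

View pics/c1.png

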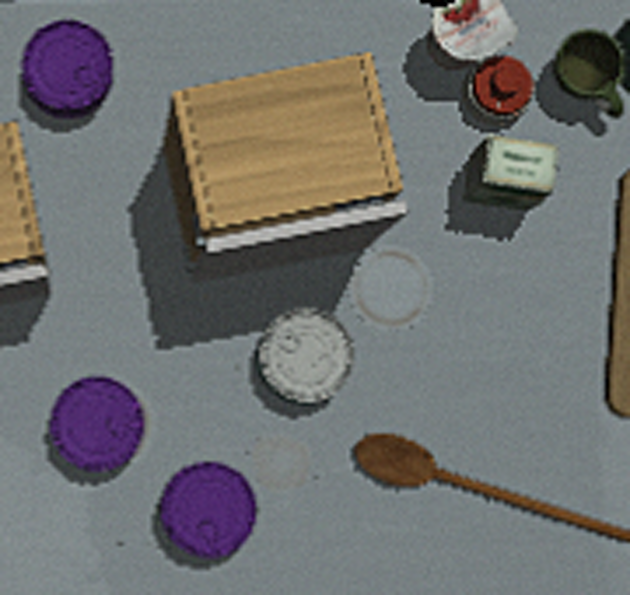

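The crop shows the white tin with a metallic lid and green side, centred near (305,357) in the crop, and it is the only one that is not blue or purple. The ring at (390,287) is a flat stain at z=0. The door's front edge runs from (207,247) to (405,205). I'll push the tin right, away from the purple tins.

```bash
cat >> h.py <<'E'
def cloud(f):
    K=np.array([[f['fx'],0,f['cx']],[0,f['fy'],f['cy']],[0,0,1.]]); z=np.array(f['range_z'])
    vv,uu=np.mgrid[0:400,0:640]; 
    p=cv2.undistortPoints(np.stack([uu,vv],-1).reshape(-1,1,2).astype(float),K,np.array(f['dist_coeffs'],float))[:,0]
    c=np.c_[p,np.ones(len(p))]*z.reshape(-1,1)
    return ((c-np.array(f['t']))@np.array(f['R'])).reshape(400,640,3)
E
python3 - <<'E'
from h import *
f=dict(np.load('pics/top0.npz')); P=cloud(f)
def sub(P,u0,u1,v0,v1,z0,z1):
    q=P[v0:v1,u0:u1].reshape(-1,3); return q[(q[:,2]>z0)&(q[:,2]<z1)]
q=sub(P,335,430,125,200,.19,.21); r=cv2.minAreaRect(q[:,:2].astype(np.float32)); print('tall top',len(q),r,cv2.boxPoints(r).round(3).tolist())
q=sub(P,365,405,205,245,.03,.05); c,rad=cv2.minEnclosingCircle(q[:,:2].astype(np.float32)); print('tin',c,rad,q[:,:2].mean(0),q[:,2].mean())
for n,b in dict(tea=(430,462,150,180),spoon=(400,440,235,270)).items():
    q=sub(P,*b,.012 if n=='spoon' else .08,.1); print(n,len(q),q.min(0) if len(q) else 0,q.max(0) if len(q) else 0)
E
```

```text
tall top 2701 ((0.6318883895874023, -0.17289194464683533), (0.14093638956546783, 0.1712161749601364), 9.55094051361084) [[0.5479999780654907, -0.10000000149011612], [0.5770000219345093, -0.26899999380111694], [0.7160000205039978, -0.2460000067949295], [0.6869999766349792, -0.07699999958276749]]
tin (0.47541841864585876, -0.20107944309711456) 0.04337587580084801 [ 0.47547908 -0.20132656] 0.03740153258241035
tea 317 [ 0.61075406 -0.43061843  0.08013749] [ 0.66489753 -0.36014782  0.09907395]
spoon 92 [ 0.34382682 -0.3662268   0.01206691] [ 0.40147222 -0.2454628   0.01913066]
```

```bash
cat >> h.py <<'E'
YAW=np.radians(9.55); O=np.array([.6413,-.1713,0]); ex=np.array([np.cos(YAW),np.sin(YAW),0]); ey=np.array([-ex[1],ex[0],0])
def W(x,y,z): return O+x*ex+y*ey+[0,0,z]
def L(p): d=np.asarray(p)-O; return np.array([d@ex,d@ey,d[2]])
E
python3 - <<'E'
from h import *
ik=robot.inverse_kinematics
for yaw in (YAW-np.pi/2,YAW+np.pi/2):
  for y in (.085,-.106): print(yaw,y,np.round(ik(W(-.169,y,.023),[np.pi,0,yaw]),2) if ik(W(-.169,y,.023),[np.pi,0,yaw]) is not None else None)
for p in (-1.57,-1.2,-.9,-.6,-.3,0):
  for x in (-.09,-.25):
    for dy in (0,np.pi/2,np.pi,-np.pi/2):
      # rotate about tool axis by dy
      from scipy.spatial.transform import Rotation as R
      o=(R.from_euler('xyz',[np.pi,p,YAW])*R.from_euler('z',dy)).as_euler('xyz')
      q=ik(W(x,-.06,.169),o)
      if q is not None: print(p,x,round(dy,2),o.round(2),np.round(q,2))
E
```

```text
-1.404117383229438 0.085 [-0.52  0.67  0.91  2.21 -0.89  0.68 -1.95]
-1.404117383229438 -0.106 [-0.15  0.79  0.91  1.97 -0.87  0.83 -1.71]
1.737475270360355 0.085 [-0.35  0.56  0.65  2.2  -0.64  0.57  0.95]
1.737475270360355 -0.106 [ 0.02  0.68  0.64  1.97 -0.62  0.7   1.2 ]
-1.57 -0.09 0 [ 3.14 -1.57  0.17] [ 1.65  1.3  -1.21  2.3   3.92  0.62  2.29]
-1.57 -0.09 1.57 [-1.57 -0.   -1.4 ] [ 1.39  0.97 -0.81  2.31  4.08  1.01  0.33]
-1.57 -0.09 3.14 [-3.14  1.57 -2.97] [ 1.24  0.88 -0.62  2.32  4.08  1.16 -1.34]
-1.57 -0.09 -1.57 [ 1.57 -0.    1.74] [ 1.65  1.3  -1.21  2.3   3.92  0.62 -2.42]
-1.2 -0.09 0 [ 3.14 -1.2   0.17] [ 1.59  0.91 -1.19  2.28  3.61  0.38  2.18]
-1.2 -0.09 1.57 [-1.94  0.   -1.4 ] [ 0.32  0.56  0.46  2.35  4.12  1.22 -0.39]
-1.2 -0.09 3.14 [-3.14  1.2  -2.97] [ 1.59  0.91 -1.19  2.28  3.61  0.38 -0.96]
-1.2 -0.09 -1.57 [1.94 0.   1.74] [ 1.59  0.91 -1.19  2.28  3.61  0.38 -2.53]
-0.6 -0.09 0 [ 3.14 -0.6   0.17] [ 0.55  0.32 -0.05  2.1  -1.    0.42 -0.02]
-0.6 -0.09 1.57 [-2.54 -0.   -1.4 ] [ 0.55  0.32 -0.05  2.1  -1.    0.42 -1.59]
-0.6 -0.09 3.14 [-3.14  0.6  -
[... 972 characters left out ...]
.16 -0.13  0.58  2.43]
-0.3 -0.25 -1.57 [2.84 0.   1.74] [ 0.17  0.19  0.53  2.21 -0.55  0.64  1.27]
0 -0.09 0 [3.14 0.   0.17] [-0.38  0.68  1.1   1.8  -0.68  1.09 -0.44]
0 -0.09 1.57 [ 3.14  0.   -1.4 ] [-0.39  0.69  1.11  1.8  -0.69  1.1  -2.  ]
0 -0.09 3.14 [-3.14  0.   -2.97] [-0.09  0.49  0.59  1.79 -0.33  0.96  2.38]
0 -0.09 -1.57 [3.14 0.   1.74] [-0.32  0.61  0.97  1.8  -0.58  1.04  1.04]
0 -0.25 0 [3.14 0.   0.17] [-0.24  0.35  0.92  2.09 -0.36  0.87 -0.51]
0 -0.25 1.57 [ 3.14  0.   -1.4 ] [-0.37  0.43  1.13  2.09 -0.49  0.92 -1.94]
0 -0.25 3.14 [-3.14  0.   -2.97] [ 0.87  0.28 -0.43  2.03  0.15  0.86  2.09]
0 -0.25 -1.57 [3.14 0.   1.74] [-0.06  0.29  0.68  2.08 -0.24  0.85  0.93]
```

```bash
python3 - <<'E'
from h import *
o=[np.pi,0,YAW+np.pi/2]
p=robot.sense()['tcp_pos']
robot.move_straight([p[0],p[1],.42])
robot.goto(W(-.169,.085,.40),o)
robot.grip(.5)
robot.move_straight(W(-.169,.085,.10),vel=.2)
robot.move_straight(W(-.169,.085,.022),vel=.08,contact_N=8)
s=robot.sense(); print(s['t'],L(s['tcp_pos']),s['opening'],s['wrist_force'])
robot.move_straight(W(-.169,-.105,.022),vel=.06)
s=robot.sense(); print(s['t'],L(s['tcp_pos']),s['wrist_force'])
f=snap('side','side1')
P=cloud(f); m=(P[...,2]>.032)&(P[...,2]<.05)&(np.abs(P[...,1]+.36)<.1)&(np.abs(P[...,0]-.48)<.08)
q=P[m]; print(len(q)); c,r=cv2.minEnclosingCircle(q[:,:2].astype(np.float32)); print(L([*c,0]),r)
E
```

```text
7.3917 [-0.16867162  0.08477452  0.02237174] 0.4968402236449084 [-0.9232162   0.10432556  0.02401867]
10.7083 [-0.16899407 -0.10487254  0.02199196] [ 0.6623517   1.42854643 -0.24076533]
105
[-0.16872009 -0.13811614  0.        ] 0.05456119403243065
```

View pics/side1.png

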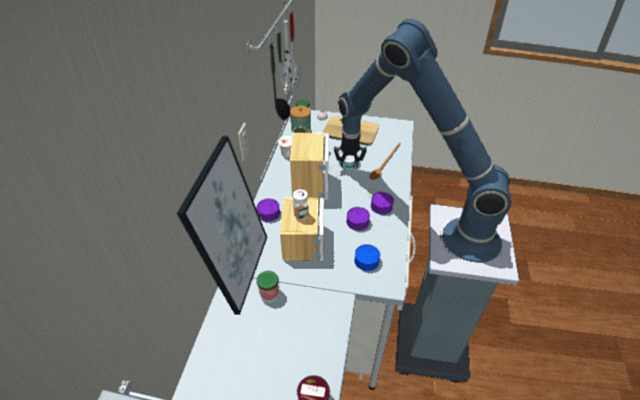

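The tin at (349,161) sits ahead of the fingers, upright. I'll back off, rise and check from the top camera.

```bash
python3 - <<'E'
from h import *
robot.move_straight(W(-.169,-.065,.022),vel=.1)
robot.move_straight(W(-.20,-.06,.25),vel=.2)
robot.move_straight(W(-.25,-.06,.25),vel=.2)
f=snap('top','top1')
P=cloud(f); Lx=(P-O)@ex; Ly=(P-O)@ey
m=(P[...,2]>.03)&(P[...,2]<.05)&(np.abs(Ly+.155)<.08)&(np.abs(Lx+.169)<.07)
q=P[m]; print(m.sum(),q.mean(0)); c,r=cv2.minEnclosingCircle(q[:,:2].astype(np.float32)); print(L([*c,0]),r)
cv2.imwrite('pics/c2.png',cv2.resize(f['image'][120:290,300:480,::-1],None,fx=3.5,fy=3.5))
robot.grip(0.); print(robot.sense()['t'])
E
```

```text
338 [ 0.51349015 -0.34844563  0.03716551]
[-0.16472233 -0.15199023  0.        ] 0.043412309139966965
13.5417
```

View pics/c2.png

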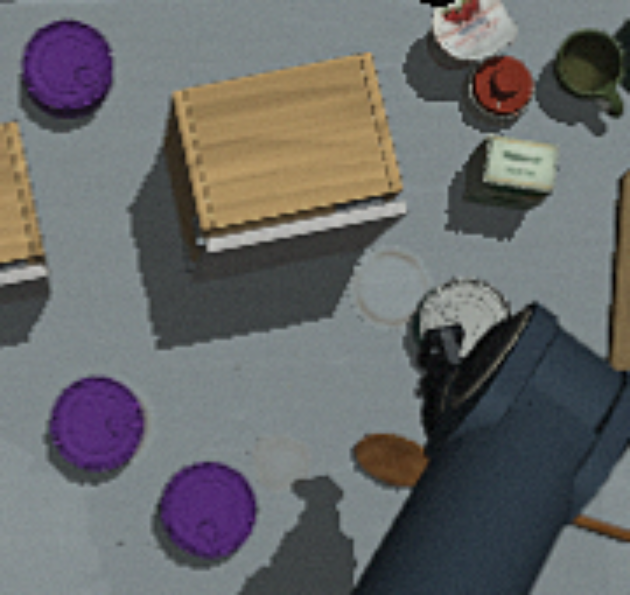

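The tin now lies at (465,320) in the crop, at cupboard y = -152 mm, which is wholly clear. Next I press the door's right edge.

```bash
python3 - <<'E'
from h import *
from scipy.spatial.transform import Rotation as R
o=(R.from_euler('xyz',[np.pi,-.45,YAW])*R.from_euler('z',-np.pi/2)).as_euler('xyz')
z=.172
robot.goto(W(-.21,-.06,z+.03),o)
robot.move_straight(W(-.15,-.06,z),vel=.1); robot.sleep(.3)
c=robot.move_straight(W(-.06,-.06,z),vel=.03,contact_N=3)
s=robot.sense(); a=L(s['tcp_pos']); print(c,a,s['wrist_force'],s['t'])
assert c and -.13<a[0]<-.075
c=robot.move_straight(W(a[0]+.0045,-.06,z),vel=.01,contact_N=25)
s=robot.sense(); print(c,L(s['tcp_pos']),s['wrist_force'])
robot.move_straight(W(-.26,-.06,.2),vel=.12)
robot.sleep(.5)
f=snap('top','top2'); P=cloud(f); q=P[(P[...,2]>.17)&(P[...,2]<.205)]; l=(q-O)@np.c_[ex,ey]
k=(l[:,0]>-.2)&(l[:,0]<-.083)&(np.abs(l[:,1])<.1); print(k.sum(), l[k].min(0) if k.any() else 0, robot.sense()['t'])
E
```

```text
True [-0.08995191 -0.06004234  0.1714145 ] [-2.21854322 -0.56516323  2.04011063] 17.1833
False [-0.08586889 -0.05991001  0.171548  ] [-1.75037243 -1.16458169 -2.89846816]
312 [-0.16925122 -0.05518214] 20.0167
```

View pics/top2.png

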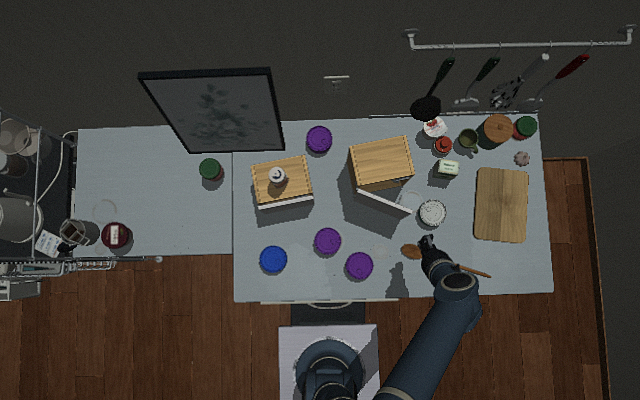

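The door stands ajar, running from (358,190) to (411,212), at about 0.6 rad. The tin (432,213) is clear of the door, the low cupboard is shut, the bystanders have not moved, and the gripper is free in the air.

```bash
python3 -c "
from plant import robot
robot.sleep(.5); print(robot.close_job())"
```

```text
the job is handed in; nothing more can be done
None
```

I handed the job in with the tall door ajar at about 0.6 rad, the tin slid clear to the right (152 mm from the cupboard's middle), the low cupboard shut and the bystanders unmoved; the hand-in gave no verdict.

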